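# Lock off the bench isolator and log it with the code reader

## Robot

A 7-joint arm with a two-finger parallel gripper is mounted at the origin on the work surface; the furniture and walls round the work are solid. World frame = base frame: x ahead of the robot, y to its left, z up, the work surface at z = 0. Lengths are in m, angles in rad, forces in N, time in s.
With the tool pointing down it reaches from about 0.425 to 0.95 m from the base axis. Payload 4.7 kg.
Tool frame: the origin (TCP) lies on the centre line of the jaws, within the pads' length; the fingertips stand 17 mm ahead of it and the grasp point (between the pads) lies 2 mm behind it (r.tip_reach is the distance from the TCP to the fingertips, in m); z points along the fingers, y is the line along which they close (so a half turn about z gives the same grasp; the last joint's range is limited). The gripper opens to 87 mm and grips with 3 to 60 N. Pads are 19 mm wide; open, the fingers measure 117 mm over their backs; the gripper's body (75 mm by 190 mm) begins 51 mm behind the grasp point.
Start: joints at [-1.298, 0.469, -0.049, 1.532, 0.024, 1.141, -0.082], TCP at [0.201, 0.645, 0.24] pointing down, gripper open.
Joint ranges: [-2.59, 2.59], [-0.33, 1.99], [-1.39, 1.29], [0.1, 2.45], [-1.04, 4.18], [0.21, 1.99], [-2.66, 2.66]. Speed limits (rad/s): [2.57, 2.57, 3.14, 3.14, 3.14, 3.14, 3.14].

## Interface

Orientations are given as a unit quaternion [x, y, z, w].
In Python, from bench import r gives the robot as it stands.
- The arm moves only by the tool jog_arm, never from a script. Its argument "series" is a list of rows, each a list of 6 numbers: the shift along the tool's x, y, z each as a share of 0.25 m, from -1 to 1, then the turn, a rotation vector about the tool's x, y, z each as a share of 360 degrees, from -1 to 1. A call has 1 to 10 rows; each row is the pose to reach, as a shift and turn from the pose commanded when the call began, along the tool's axes at that moment, turning the shorter way round; what a row does not reach only later rows make up. A row lasts 1/10 s, in which the tool goes at most 50 mm and 8.59 degrees, less where a joint would pass 70% of its speed; a pose out of reach is approached as far as the arm can. A call with a number of a shift or a turn outside -1 to 1 is refused whole. A call with a gripper value outside its range is refused whole. "gripper" is the closure, from -1 (fully open) to 1 (shut), set as the call begins (left out, the last holds). The fingers move at their own pace and stop on an object; "force" is the grip in N (left out, the last holds). Time passes only in rows, so rows that repeat a pose let the fingers close. It gives the time, the measured TCP pose, the force, the opening and the grip force at its end, in the units of the state.
- r.sense(): the state, without advancing time (a new reading comes with each control period).
- r.capture(name): name is "scene" or "top" or "wrist"; returns (picture, depth): 480x640x3 uint8, red, green, blue; 480x640 float32, m along the optical axis (not along the pixel's ray), 0 where there is no reading.
- r.calibration(name): a dict with "intrinsics" (3x3 intrinsics, pixels), "T" (4x4, takes a point from camera to world coordinates); the wrist camera has in their place "tool_from_camera" (4x4, takes a point from camera to tool coordinates, whose origin is the TCP and whose axes are the flange's). Camera axes: x right, y down, z forward; pixel columns grow to the right and rows downward; lengths in m; the calibration is good to about 2 mm. A picture is of the moment at which its call begins: read the wrist's pose just before it. calibration takes no time and is no camera call.
- r.close_job(): hands the job in; it is judged then, once.
The state is a dict: "clock": time; "joints": joint angles; "joint_vel": joint speeds; "tau": joint torques, N m; "position": TCP position; "tool_rot": TCP orientation; "ft_force": force on the tool from outside, world axes, zero at the start; "ft_torque": the same for the moment, N m; "opening": finger opening in m; "grasp_force": force on a finger pad.
Only numpy, scipy, OpenCV 4.12 (cv2) and the standard library are available. Lean on these libraries where they do the work, as an engineer would, in place of code of your own. Each camera call takes 0.05 s, during which the arm holds its last target. There are 200 camera calls.

## Task

Lock off the bench supply and log it: turn the black handle on the grey isolator desk anticlockwise all the way to off, then swing the steel lockout hasp up out of the handle as far as it goes. Then take the cordless code reader from its rest and hold it still for a good second, aimed squarely at the middle of the code tag on the desk's sloping end with its nose about 9 cm from the tag; finally lay it back in its rest the way it lay, leaving everything else in its place.

Things in the scene. Friction and masses are not known exactly. Their poses are not given: they have to be found in the camera images.
- isolator: Grey metal isolator desk, fixed to the bench, 220 mm long (own x) x 150 mm (own y) x 112 mm high. Origin: centre of its underside. Flat top from own x = -50 to +110 mm; its end at own -x slopes (leans back 35 degrees from upright) and carries the code tag. Rotary handle on top. A conduit elbow (up to 55 mm high) leaves the other end, to own x = 150 mm.
- handle_pivot (a point): Point on the vertical axis about which the isolator handle turns, at the height at which to grip the handle (31 mm over the desk's top plate, 142 mm over the bench).
- isolator_handle (a joint): Angle of the isolator handle about its vertical axis: 1.571 = on (handle points along the desk's own -y), 0 = off (handle points along the desk's own +x, hard stop). Seen from above it turns anticlockwise from on to off. Stiff: about 0.35 N m, and stays where it is left.
- handle_grip (a point): Point on the black handle where to grip it, 48 mm out from the pivot. The handle is a bar 24 mm wide and 26 mm high (18 to 44 mm over the desk's top plate) reaching from 23 mm behind the pivot to 77 mm out. Own x: outward along the handle, own z: up.
- lockout_hasp (a joint): Angle of the steel lockout hasp out of the handle: 0 = folded flat in the handle, 1.45 = swung right up (stop). Its hinge lies across the handle, 30 mm out from the pivot and 4 mm higher than handle_grip. Its heel drops into a slot under the handle only at full off; elsewhere the hasp stops at about 0.85 rad, and once up it locks the handle. Light (about 0.06 N m) and stays where it is left.
- hasp_thumb (a point): Middle of the hasp's thumb plate, a steel plate 28 mm wide (across the handle), 26 mm long and 7 mm thick that sticks out past the end of the handle; folded, it lies 93 mm out from the pivot and 36 mm over the desk's top plate, with free air beneath and beside it. It travels on an arc of 63 mm radius about the hinge. Own y: across the handle.
- code_tag: White square tag, 62 mm, with a black square-dot code, on the sloping end of the desk. Origin: middle of the tag's face. Own x points straight out of the face (35 degrees above level), own y lies level along the face.
- code_reader: Cordless code reader, a loose grey plastic tool 160 mm long, lying in its rest, about 0.24 kg. Origin: middle of its underside. Own x points forward, out of its window (it reads along this axis by itself, there is no trigger to press); own z up. Handle 36 mm wide and 33 mm high from own x = -80 to +28 mm; head 58 mm wide and 40 mm high from +28 to +78 mm.
- reader_window (a point): Middle of the window in the reader's nose, 79 mm ahead of the reader's origin and 20.5 mm above its underside; axes as the reader's. The reading axis starts here, along own x.
- reader_grip (a point): Where to grip the reader: middle of its handle between the saddles of the rest, above the reader's origin, 17.5 mm above its underside. Grip it across its 36 mm width.
- reader_rest: The reader's rest, fixed to the bench: aluminium base plate 150 x 86 x 6 mm with two open-topped black saddles at own x = -60 and +55 mm (each 14 mm thick, 3.5 mm play on each side of the reader, flared, tops 43 mm over the bench). Origin: centre of its underside. The reader lies in it with its underside 20 mm above this origin, its origin over this origin, and its x the same way.
- tape_roll: White tape roll with cardboard core lying flat, 112 mm across, 13 mm high; bystander. Origin: centre of its underside.
- bottle_amber: Brown bottle with black cap, 39 mm across, 98 mm high, standing; bystander. Origin: centre of its underside.

How it is judged:
By the outcome, as a careful person would: the job done as asked, in the order asked, and still so for the second after the job is handed in, with the robot touching nothing.
It also fails if it takes over 64 s, if anything falls off the work surface, if the arm or the gripper's body presses on something with over 40 N, if the wrist force passes 120 N, or if a joint passes its speed limit or range.

## Working session

There is one attempt and no reset: what is moved stays moved. The work goes in short steps, Python scripts to look and compute and a tool call to move; the robot and the scene stay as the last step left them, time stands still between calls to the robot, and variables do not carry over. Pictures are saved under pics/ and viewed, at most 10 in all, crops included, and the job is handed in when it is done.

Besides the shell and the picture viewer there is one more tool, called after "Call:" as a command line: name --pt "numbers of a row" for each row, then --argument value for the rest. jog_arm: Moves the arm, as the interface text tells. Its arguments: {"type":"object","properties":{"series":{"type":"array"},"gripper":{"type":"number"},"force":{"type":"number"}},"required":["series"]}

```bash
ls; mkdir -p pics; python3 - <<'E'
from bench import r
import cv2,numpy as np,json
for n in("scene","top"):
    p,d=r.capture(n); cv2.imwrite(f"pics/{n}0.png",p[:,:,::-1]); np.save(f"pics/{n}0.npy",d)
    c=r.calibration(n); print(n,np.round(c["intrinsics"],1).tolist(),np.round(c["T"],4).tolist())
print(np.round(r.calibration("wrist")["tool_from_camera"],4).tolist())
s=r.sense();print(s)
E
```

```text
pics
scene [[496.6, 0.0, 310.7], [0.0, 496.6, 236.7], [0.0, 0.0, 1.0]] [[0.6214, -0.5341, 0.5733, -0.0908], [-0.7834, -0.4109, 0.4663, -0.4751], [-0.0135, -0.7389, -0.6737, 0.8083], [0.0, 0.0, 0.0, 1.0]]
top [[609.5, 0.0, 316.2], [0.0, 609.5, 243.1], [0.0, 0.0, 1.0]] [[0.0166, -0.9968, 0.0778, 0.3779], [-0.9996, -0.0182, -0.0205, 0.0102], [0.0218, -0.0774, -0.9968, 1.4158], [0.0, 0.0, 0.0, 1.0]]
[[-0.0, -0.9528, -0.3037, 0.0848], [1.0, 0.0001, -0.0006, 0.0006], [0.0006, -0.3037, 0.9528, -0.146], [0.0, 0.0, 0.0, 1.0]]
{'clock': 0.1, 'joints': array([-1.2979039 ,  0.46940123, -0.04857944,  1.53356151,  0.0241167 ,
        1.14099499, -0.08231961]), 'joint_vel': array([-1.15526849e-05, -7.02250924e-04,  4.84845522e-04, -3.85331717e-03,
       -7.76395878e-05, -1.81352386e-04, -8.45380747e-04]), 'tau': array([-5.29980275e-05, -5.09168601e+01, -8.12501251e-02, -2.36831081e+01,
       -6.16223551e-02,  3.44558246e-02,  4.24811299e-05]), 'position': array([0.20048153, 0.64401443, 0.23858252]), 'tool_rot': array([ 1.50323047e-01,  9.88636531e-01, -8.84684855e-04, -9.24219235e-05]), 'ft_force': array([ 0.90357831, -0.02784835, -0.06435409]), 'ft_torque': array([-0.01222445,  0.01654226,  0.02261578]), 'grasp_force': 0.0, 'opening': 0.08714888098376686}
```

View pics/top0.png

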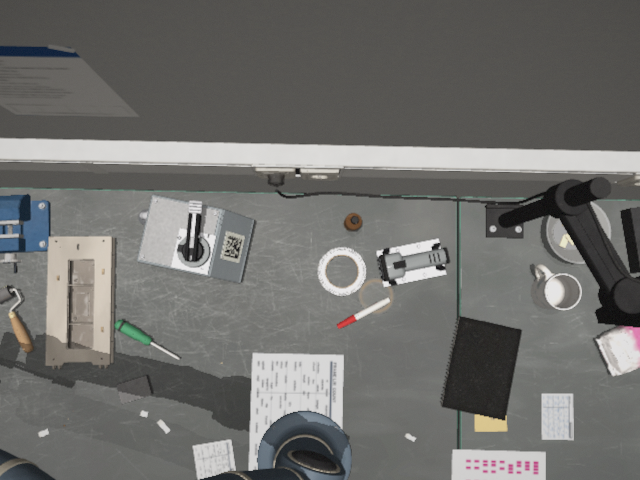

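View pics/scene0.png

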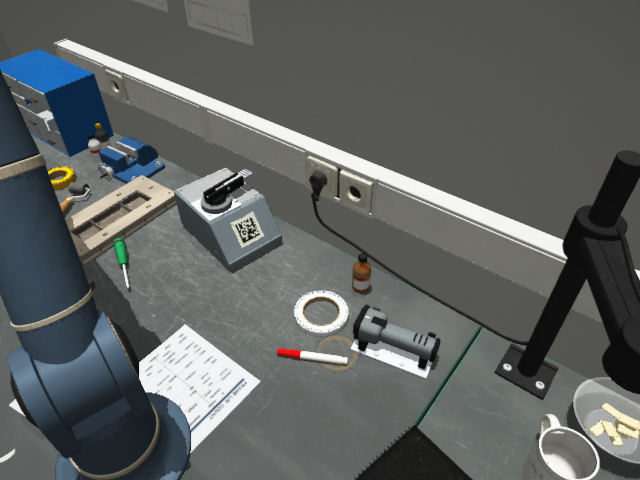

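The top view shows the desk around px (195,240), with its handle pointing up the image (world +x) and the tag at (232,246). The reader is at (415,262) with its head to the left (world +y), with the tape at (341,271) and the bottle at (353,221). The scene view agrees.

```bash
cat > h.py <<'E'
from bench import r
import numpy as np, cv2
from scipy.spatial.transform import Rotation as R
def cloud(name,d):
    c=r.calibration(name);K=c["intrinsics"];T=c["T"]
    v,u=np.mgrid[:480,:640]
    P=np.stack([(u-K[0,2])/K[0,0]*d,(v-K[1,2])/K[1,1]*d,d],-1)@T[:3,:3].T+T[:3,3]
    P[d==0]=np.nan
    return P
def rect(q,tag):
    (c,s,a)=cv2.minAreaRect((q[:,:2]*1000).astype(np.float32)); print(tag,len(q),"c",np.round(c,1),"size",np.round(s,1),"ang",round(a,2),"z",np.round(np.median(q[:,2])*1000,1))
def box(P,x,y,z):
    p=P.reshape(-1,3); return p[(p[:,0]>x[0])&(p[:,0]<x[1])&(p[:,1]>y[0])&(p[:,1]<y[1])&(p[:,2]>z[0])&(p[:,2]<z[1])]
E
python3 - <<'E'
from h import *
C={n:cloud(n,np.load(f"pics/{n}0.npy")) for n in("scene","top")}
t=C["top"]
for u,v in[(195,240),(195,212),(232,246),(160,250),(415,262),(353,221),(341,250),(392,265),(400,180),(300,150)]: print((u,v),np.round(t[v,u],3))
for u,v in[(247,230),(216,187),(373,330),(405,340),(240,175)]: print("s",(u,v),np.round(C["scene"][v,u],3))
np.set_printoptions(suppress=True)
for n,P in C.items():
    print(n)
    q=box(P,(.3,.8),(.05,.5),(.107,.117)); rect(q,"desktop")
    q=box(P,(.3,.8),(.05,.5),(.150,.160)); rect(q,"handletop")
    q=box(P,(.3,.65),(-.35,-.08),(.035,.075)); rect(q,"reader")
    q=box(P,(.3,.65),(-.35,-.08),(.003,.010)); rect(q,"plate")
    q=box(P,(.3,.8),(.05,.5),(.015,.1)); 
    print("n slope",len(q))
# tag: bright quads in both views
from itertools import product
for n,(u0,u1,v0,v1) in {"top":(218,250,225,270),"scene":(228,270,205,255)}.items():
    im=cv2.imread(f"pics/{n}0.png")[v0:v1,u0:u1]; 
    P=C[n][v0:v1,u0:u1].reshape(-1,3); P=P[~np.isnan(P[:,0])&(P[:,2]>.03)&(P[:,2]<.1)]
    m=P.mean(0)
    for _ in range(3):
        U,S,V=np.linalg.svd(P-m); nn=V[2]*np.sign(V[2,2]); e=np.abs((P-m)@nn); P=P[e<.004]; m=P.mean(0)
    print(n,"slope normal",np.round(nn,3),"elev",np.degrees(np.arcsin(nn[2])),"az",np.degrees(np.arctan2(nn[1],nn[0])),"m",np.round(m,4))
ims=[cv2.resize(cv2.imread("pics/top0.png")[180:290,130:270],None,fx=4,fy=4,interpolation=2),cv2.resize(cv2.imread("pics/top0.png")[225:300,365:460],None,fx=4,fy=4,interpolation=2)]
o=np.zeros((580,800,3),np.uint8)
a=cv2.resize(cv2.imread("pics/top0.png")[180:290,130:270],(420,330),interpolation=2);b=cv2.resize(cv2.imread("pics/top0.png")[225:300,365:460],(380,300),interpolation=2)
o[:330,:420]=a;o[:300,420:]=b
c=cv2.resize(cv2.imread("pics/scene0.png")[160:275,170:290],(261,250),interpolation=2);o[330:,:261]=c
cv2.imwrite("pics/crop1.png",o)
E
```

```text
(195, 240) [0.479 0.236 0.151]
(195, 212) [0.537 0.238 0.148]
(232, 246) [0.473 0.168 0.071]
(160, 250) [0.459 0.316 0.112]
(415, 262) [ 0.446 -0.24   0.054]
(353, 221) [ 0.531 -0.097  0.094]
(341, 250) [ 0.472 -0.076  0.015]
(392, 265) [ 0.438 -0.187  0.062]
(400, 180) [ 0.669 -0.238 -0.149]
(300, 150) [0.657 0.021 0.22 ]
s (247, 230) [0.47  0.166 0.067]
s (216, 187) [0.469 0.248 0.151]
s (373, 330) [ 0.415 -0.208  0.06 ]
s (405, 340) [ 0.44  -0.263  0.05 ]
s (240, 175) [0.534 0.238 0.151]
scene
desktop 1757 c [514.  256.8] size [399.5 220.1] ang 89.89 z 111.2
handletop 799 c [530.4 273.4] size [445.4 192.2] ang 89.59 z 153.8
reader 2372 c [ 475.2 -178.6] size [279.  135.9] ang 63.95 z 52.9
plate 1869 c [ 450.9 -215. ] size [269.7 301.9] ang 89.96 z 5.8
n slope 6827
top
desktop 3448 c [507.2 266.1] size [403.1 195.9] ang 84.57 z 111.0
handletop 664 c [529.4 275.7] size [448.  188.8] ang 89.96 z 153.4
reader 1626 c [ 479.4 -176.5] size [282.  137.9] ang 60.71 z 53.9
plate 2184 c [ 452.4 -214.6] size [269.1 303.9] ang 89.98 z 5.0
n slope 3711
top slope normal [-0.148 -0.804  0.576] elev 35.15128053348397 az -100.4390194334113 m [0.4722 0.1659 0.066 ]
scene slope normal [-0.149 -0.8    0.581] elev 35.517421173408685 az -100.58104279938696 m [0.4744 0.1657 0.0657]
```

View pics/crop1.png

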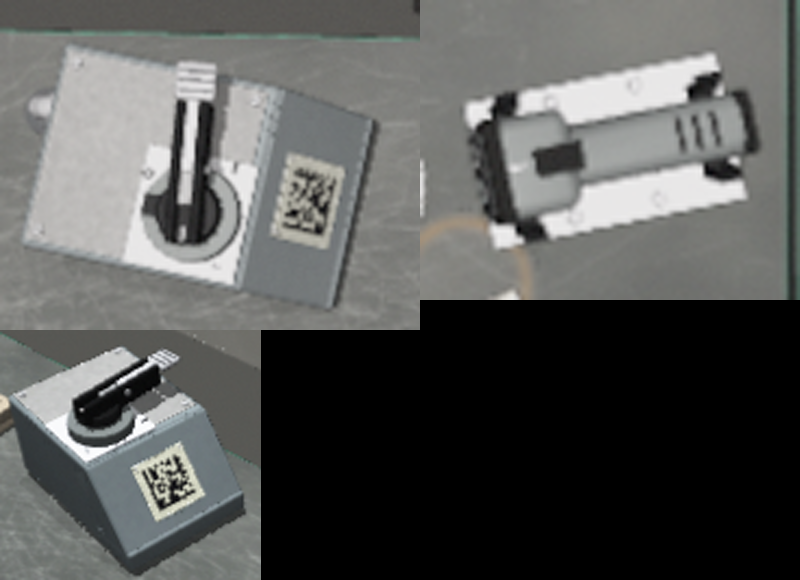

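The crops show the handle about 10° past square to the desk, so its true angle needs measuring. The hasp plate lies at its outer end, and the reader's head is at the left end of the rest.

```bash
python3 - <<'E'
from h import *
np.set_printoptions(suppress=True,precision=4)
def comp(P,x,y,z,tag):
    m=((P[...,0]>x[0])&(P[...,0]<x[1])&(P[...,1]>y[0])&(P[...,1]<y[1])&(P[...,2]>z[0])&(P[...,2]<z[1])).astype(np.uint8)
    n,l,s,_=cv2.connectedComponentsWithStats(m); k=1+s[1:,4].argmax(); q=P[l==k]; rect(q,tag)
    c=q.mean(0); w,v=np.linalg.eigh(np.cov(q[:,:2].T)); a=v[:,1]; print("   mean",c,"axis deg",np.degrees(np.arctan2(a[1],a[0])), "along",np.percentile((q-c)[:,:2]@a,[0.5,99.5])); return q
for n in("scene","top"):
    P=cloud(n,np.load(f"pics/{n}0.npy")); print(n)
    comp(P,(.35,.65),(.14,.36),(.107,.116),"desktop")
    comp(P,(.38,.60),(.15,.32),(.140,.165),"handle+hasp")
    comp(P,(.38,.60),(.15,.32),(.152,.160),"handletop")
    comp(P,(.36,.5),(-.34,-.14),(.04,.075),"reader")
    comp(P,(.36,.5),(-.34,-.14),(.003,.011),"plate")
    # tag by brightness
    im=cv2.cvtColor(cv2.imread(f"pics/{n}0.png"),6)
    u0,u1,v0,v1={"top":(218,250,225,270),"scene":(228,270,205,255)}[n]
    g=np.zeros_like(im); g[v0:v1,u0:u1]=im[v0:v1,u0:u1]
    m=((g>150)&(P[...,2]<.105)&(P[...,2]>.02)).astype(np.uint8); m=cv2.morphologyEx(m,3,np.ones((5,5)))
    nn,l,s,_=cv2.connectedComponentsWithStats(m); k=1+s[1:,4].argmax(); ys,xs=np.where(l==k)
    rr=cv2.minAreaRect(np.c_[xs,ys].astype(np.float32)); cu,cv=np.round(rr[0]).astype(int); print("tag px",rr,P[cv,cu],np.nanmean(P[l==k],0))
E
```

```text
scene
desktop 1712 c [490.  272.6] size [166.5 149.5] ang 78.91 z 111.2
   mean [0.484  0.2705 0.1112] axis deg 93.87761995993993 along [-0.0889  0.0887]
handle+hasp 573 c [496.8 240.9] size [ 30.6 128.9] ang 86.53 z 151.3
   mean [0.4908 0.238  0.1505] axis deg 176.3606039422644 along [-0.0681  0.057 ]
handletop 231 c [490.4 240.3] size [ 26.5 113.3] ang 85.51 z 154.2
   mean [0.4866 0.2401 0.1542] axis deg 175.56833988197283 along [-0.0598  0.0521]
reader 1871 c [ 454.9 -238.1] size [ 74.4 159.4] ang 14.36 z 53.2
   mean [ 0.4403 -0.2356  0.0534] axis deg 104.2388107592756 along [-0.0843  0.0725]
plate 1199 c [ 424.3 -244.7] size [ 43.5 152.6] ang 12.52 z 6.0
   mean [ 0.4229 -0.2525  0.0061] axis deg 104.38951115383101 along [-0.0677  0.0807]
tag px ((246.9000244140625, 229.300048828125), (28.174455642700195, 26.385601043701172), 63.43495178222656) [0.4719 0.1677 0.0677] [0.4705 0.1674 0.068 ]
top
desktop 3343 c [491.  272.1] size [164.7 148.8] ang 79.16 z 110.9
   mean [0.4947 0.2827 0.111 ] axis deg 93.27052982657426 along [-0.0975  0.0764]
handle+hasp 793 c [498.3 243.9] size [ 35.  127.4] ang 86.55 z 151.3
   mean [0.4975 0.2402 0.1508] axis deg 176.0315073050322 along [-0.0626  0.0617]
handletop 234 c [489.2 241.2] size [ 23.8 106.8] ang 85.91 z 154.1
   mean [0.4958 0.2428 0.1545] axis deg 170.2507968525337 along [-0.0446  0.0598]
reader 1342 c [ 444.6 -240. ] size [ 59.6 159.8] ang 10.88 z 53.7
   mean [ 0.4443 -0.2294  0.0541] axis deg 102.37840242101947 along [-0.0876  0.0685]
plate 341 c [ 419.3 -262.4] size [ 27.2 122.5] ang 11.77 z 6.0
   mean [ 0.4191 -0.2624  0.0061] axis deg 102.6112369653761 along [-0.0589  0.0595]
tag px ((232.0294189453125, 246.61766052246094), (19.849138259887695, 28.309429168701172), 12.52880859375) [0.471  0.168  0.0716] [0.4718 0.1679 0.0697]
```

```bash
cat >> h.py <<'E'
def down(yaz):
    a=np.radians(yaz); y=np.array([np.cos(a),np.sin(a),0]); z=np.array([0,0,-1.]); return np.c_[np.cross(y,z),y,z]
def rows(targets):
    """targets: list of (pos, 3x3); prints rows relative to the measured pose"""
    s=r.sense(); R0=R.from_quat(s["tool_rot"]); p0=s["position"]
    print("t",round(s["clock"],2),"p",np.round(p0,4),"yaz",np.round(np.degrees(np.arctan2(*R0.as_matrix()[[1,0],1])),2),"f",np.round(s["ft_force"],1),"op",round(s["opening"],4),"j",np.round(s["joints"],2))
    for p,M in targets:
        d=R0.inv().apply(np.array(p)-p0)/.25; w=(R0.inv()*R.from_matrix(M)).as_rotvec()/(2*np.pi)
        print([round(float(v),4) for v in (*d,*w)])
def wrist(tag):
    s=r.sense(); p,d=r.capture("wrist"); c=r.calibration("wrist"); K=c["intrinsics"]; T=np.eye(4); T[:3,:3]=R.from_quat(s["tool_rot"]).as_matrix(); T[:3,3]=s["position"]; T=T@c["tool_from_camera"]
    cv2.imwrite(f"pics/{tag}.png",p[:,:,::-1]); v,u=np.mgrid[:480,:640]
    P=np.stack([(u-K[0,2])/K[0,0]*d,(v-K[1,2])/K[1,1]*d,d],-1)@T[:3,:3].T+T[:3,3]; P[d==0]=np.nan; return p,P
def comp(P,x,y,z,tag):
    m=((P[...,0]>x[0])&(P[...,0]<x[1])&(P[...,1]>y[0])&(P[...,1]<y[1])&(P[...,2]>z[0])&(P[...,2]<z[1])).astype(np.uint8)
    n,l,s,_=cv2.connectedComponentsWithStats(m); k=1+s[1:,4].argmax(); q=P[l==k]; rect(q,tag); return q
E
python3 - <<'E'
from h import *
rows([((.352,.4425,.262),down(80)),((.504,.241,.265),down(86.3))])
E
```

```text
t 0.1 p [0.2005 0.644  0.2386] yaz 72.71 f [ 0.9 -0.  -0.1] op 0.0871 j [-1.3   0.47 -0.05  1.53  0.02  1.14 -0.08]
[-0.8183, -0.5897, -0.0926, -0.0003, -0.0, -0.0203]
[-1.6384, -1.1785, -0.1034, -0.0003, -0.0, -0.0378]
```

Call:
jog_arm --pt "-0.4 -0.3 -0.1 0 0 -0.01" --pt "-0.82 -0.59 -0.1 0 0 -0.02" --pt "-0.82 -0.59 -0.1 0 0 -0.02" --pt "-0.82 -0.59 -0.1 0 0 -0.02" --pt "-0.82 -0.59 -0.1 0 0 -0.02" --pt "-0.82 -0.59 -0.1 0 0 -0.02" --pt "-0.82 -0.59 -0.1 0 0 -0.02" --gripper -1

```text
clock: 0.8
position: [0.3538, 0.4412, 0.2646]
tool_rot: [0.09, 0.996, -0.0, 0.0]
ft_force: [0.3, 0.9, -0.2]
opening: 0.0871
grasp_force: 0.0
```

```bash
python3 - <<'E'
from h import *
rows([((.504,.241,.265),down(86.3))])
E
```

```text
t 0.8 p [0.3538 0.4412 0.2646] yaz 79.67 f [ 0.3  0.9 -0.2] op 0.0871 j [-0.96  0.27 -0.01  1.77  0.    1.11  0.42]
[-0.7347, -0.6802, -0.0015, -0.0, 0.0, -0.0184]
```

Call:
jog_arm --pt "-0.37 -0.34 0 0 0 -0.01" --pt "-0.735 -0.68 0 0 0 -0.0185" --pt "-0.735 -0.68 0 0 0 -0.0185" --pt "-0.735 -0.68 0 0 0 -0.0185" --pt "-0.735 -0.68 0 0 0 -0.0185" --pt "-0.735 -0.68 0 0 0 -0.0185" --pt "-0.735 -0.68 0 0 0 -0.0185" --pt "-0.735 -0.68 0 0 0 -0.0185"

```text
clock: 1.6
position: [0.5022, 0.246, 0.2641]
tool_rot: [0.028, 1.0, 0.0, -0.001]
ft_force: [0.6, 0.0, -0.3]
opening: 0.0869
grasp_force: 0.0
```

```bash
python3 - <<'E'
from h import *
p,P=wrist("w1"); np.save("pics/w1.npy",P)
comp(P,(.35,.65),(.14,.36),(.107,.116),"desktop")
comp(P,(.38,.60),(.15,.32),(.140,.165),"handle+hasp")
comp(P,(.38,.60),(.15,.32),(.152,.160),"handletop")
comp(P,(.5,.60),(.15,.32),(.140,.152),"hasp")
rows([])
E
```

```text
desktop 29693 c [492.2 274.1] size [163.1 148.9] ang 79.11 z 112.3
handle+hasp 7161 c [498.4 239.3] size [ 41.1 127.6] ang 83.73 z 153.3
handletop 1602 c [484.2 234. ] size [ 7.1 98.9] ang 86.52 z 155.7
hasp 357 c [548.7 238.3] size [27.7 26. ] ang 87.06 z 151.4
t 1.65 p [0.5021 0.246  0.2642] yaz 86.85 f [ 0.2  0.4 -0.6] op 0.0871 j [-0.62  0.26  0.1   1.79 -0.03  1.1   1.02]
```

View pics/w1.png

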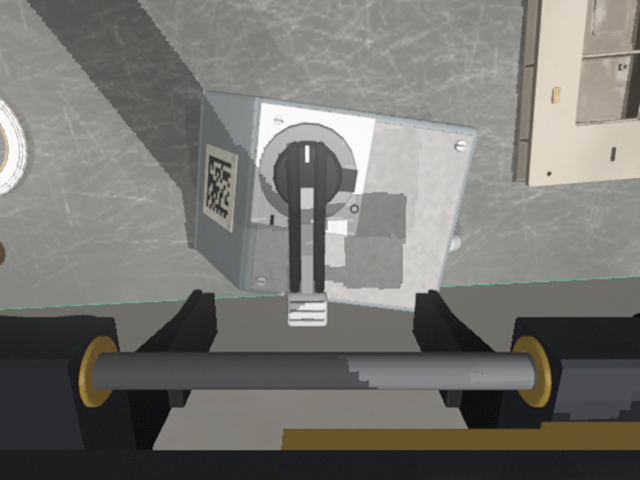

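The wrist view shows the handle hub at (307,165) and the hasp plate at (307,310). The plate sits at world (0.549, 0.238), which puts the pivot at (0.456, 0.244), within 1 mm of the first estimate. Heights also agree (desk top 0.112, handle top 0.155).

```bash
python3 - <<'E'
from h import *
rows([((.5038,.2412,.2),down(86.7)),((.5038,.2412,.140),down(86.7))])
E
```

```text
t 1.65 p [0.5021 0.246  0.2642] yaz 86.85 f [ 0.2  0.4 -0.6] op 0.0871 j [-0.62  0.26  0.1   1.79 -0.03  1.1   1.02]
[-0.008, -0.0191, 0.2567, 0.0001, -0.0002, 0.0004]
[-0.0083, -0.0192, 0.4967, 0.0001, -0.0002, 0.0004]
```

Call:
jog_arm --pt "-0.008 -0.019 0.12 0 0 0" --pt "-0.008 -0.019 0.26 0 0 0" --pt "-0.008 -0.019 0.26 0 0 0" --pt "-0.008 -0.019 0.26 0 0 0"

```text
clock: 2.05
position: [0.5046, 0.2399, 0.1997]
tool_rot: [0.029, 1.0, 0.0, -0.0]
ft_force: [1.1, 0.1, -0.1]
opening: 0.0869
grasp_force: 0.0
```

```bash
python3 - <<'E'
from h import *
rows([((.5038,.2412,.140),down(86.7))])
E
```

```text
t 2.05 p [0.5046 0.2399 0.1997] yaz 86.72 f [ 1.1  0.1 -0.1] op 0.0869 j [-0.6   0.32  0.1   1.86 -0.04  0.96  1.03]
[0.0033, 0.0051, 0.2389, 0.0, -0.0002, 0.0001]
```

Call:
jog_arm --pt "0.003 0.005 0.12 0 0 0" --pt "0.003 0.005 0.24 0 0 0" --pt "0.003 0.005 0.24 0 0 0" --pt "0.003 0.005 0.24 0 0 0"

```text
clock: 2.45
position: [0.5054, 0.2407, 0.1412]
tool_rot: [0.029, 1.0, 0.001, 0.001]
ft_force: [0.4, -0.3, 0.0]
opening: 0.087
grasp_force: 0.0
```

Call:
jog_arm --pt "0 0 0 0 0 0" --pt "0 0 0 0 0 0" --pt "0 0 0 0 0 0" --pt "0 0 0 0 0 0" --pt "0 0 0 0 0 0" --pt "0 0 0 0 0 0" --pt "0 0 0 0 0 0" --gripper 1 --force 30

```text
clock: 3.15
position: [0.5046, 0.2396, 0.1395]
tool_rot: [0.03, 1.0, -0.0, -0.0]
ft_force: [-0.4, -0.1, 0.0]
opening: 0.039
grasp_force: 0.0
```

```bash
python3 - <<'E'
from h import *
p=np.array([.4559,.2437])
T=[]
for k in range(1,10):
    az=-3.3+7*k; a=np.radians(az); T.append(((*(p+.048*np.array([np.cos(a),np.sin(a)])),.140),down(az+90)))
rows(T)
E
```

```text
t 3.15 p [0.5046 0.2396 0.1395] yaz 86.57 f [-0.4 -0.1  0. ] op 0.039 j [-0.6   0.39  0.1   1.92 -0.05  0.83  1.04]
[0.005, 0.0286, -0.0021, -0.0, -0.0, -0.0198]
[0.0093, 0.0516, -0.0021, -0.0, -0.0, -0.0393]
[0.0164, 0.074, -0.0021, 0.0, -0.0, -0.0587]
[0.0262, 0.0953, -0.0021, 0.0, -0.0, -0.0781]
[0.0385, 0.1152, -0.0021, 0.0, -0.0, -0.0976]
[0.0531, 0.1335, -0.002, 0.0, -0.0, -0.117]
[0.0699, 0.1499, -0.002, 0.0, -0.0, -0.1365]
[0.0885, 0.1642, -0.002, 0.0, -0.0, -0.1559]
[0.1087, 0.176, -0.002, 0.0, -0.0, -0.1754]
```

Call:
jog_arm --pt "0 0.004 0 0 0 0" --pt "0 0.004 0 0 0 0" --pt "0 0.004 0 0 0 0" --pt "0 0.004 0 0 0 0"

```text
clock: 3.55
position: [0.5047, 0.2407, 0.1395]
tool_rot: [0.03, 1.0, 0.0, -0.0]
ft_force: [0.0, 0.1, 0.2]
opening: 0.024
grasp_force: 30.0
```

```bash
python3 - <<'E'
from h import *
p=np.array([.4559,.2437])
T=[]
for k in range(1,11):
    az=-3.3+6*k; a=np.radians(az); T.append(((*(p+.048*np.array([np.cos(a),np.sin(a)])),.140),down(az+90)))
rows(T)
E
```

```text
t 3.55 p [0.5047 0.2407 0.1395] yaz 86.58 f [0.  0.1 0.2] op 0.024 j [-0.6   0.39  0.1   1.92 -0.05  0.83  1.04]
[0.0046, 0.0206, -0.002, 0.0, -0.0, -0.017]
[0.0077, 0.0405, -0.002, 0.0, -0.0, -0.0337]
[0.013, 0.0599, -0.002, 0.0, -0.0, -0.0503]
[0.0202, 0.0786, -0.002, 0.0, -0.0, -0.067]
[0.0294, 0.0965, -0.002, 0.0, -0.0, -0.0837]
[0.0404, 0.1134, -0.002, 0.0, 0.0, -0.1003]
[0.0531, 0.1289, -0.002, 0.0, 0.0, -0.117]
[0.0673, 0.1431, -0.002, 0.0, 0.0, -0.1337]
[0.0829, 0.1557, -0.002, 0.0, 0.0, -0.1503]
[0.0998, 0.1666, -0.002, 0.0, 0.0, -0.167]
```

Call:
jog_arm --pt "0.004 0.02 0 0 0 -0.017" --pt "0.007 0.04 0 0 0 -0.034" --pt "0.012 0.06 0 0 0 -0.05" --pt "0.019 0.079 0 0 0 -0.067" --pt "0.028 0.097 0 0 0 -0.084" --pt "0.039 0.113 0 0 0 -0.1" --pt "0.052 0.129 0 0 0 -0.117" --pt "0.066 0.143 0 0 0 -0.134" --pt "0.082 0.156 0 0 0 -0.15" --pt "0.099 0.167 0 0 0 -0.167"

```text
clock: 4.55
position: [0.4876, 0.2829, 0.1402]
tool_rot: [-0.476, 0.88, -0.002, 0.005]
ft_force: [10.6, -0.8, -3.7]
opening: 0.024
grasp_force: 28.9
```

```bash
python3 - <<'E'
from h import *
p=np.array([.4559,.2437])
T=[]
for az in (60,65,70,75,79,82,84,84):
    a=np.radians(az); T.append(((*(p+.048*np.array([np.cos(a),np.sin(a)])),.140),down(az+90)))
rows(T)
E
```

```text
t 4.55 p [0.4876 0.2829 0.1402] yaz 146.81 f [10.6 -0.8 -3.7] op 0.024 j [-0.48  0.4  -0.15  1.9   0.08  0.84  1.88]
[0.0089, 0.0312, 0.0007, -0.0012, 0.001, -0.0088]
[0.0106, 0.0478, 0.0006, -0.0012, 0.001, -0.0227]
[0.0137, 0.0643, 0.0004, -0.0013, 0.0009, -0.0366]
[0.0182, 0.0804, 0.0003, -0.0013, 0.0009, -0.0505]
[0.0228, 0.093, 0.0002, -0.0013, 0.0008, -0.0616]
[0.0269, 0.1022, 0.0001, -0.0013, 0.0008, -0.07]
[0.0298, 0.1082, 0.0, -0.0014, 0.0008, -0.0755]
[0.0298, 0.1082, 0.0, -0.0014, 0.0008, -0.0755]
```

Call:
jog_arm --pt "0.001 0.017 0 0 0 -0.014" --pt "0.003 0.033 0 0 0 -0.028" --pt "0.0065 0.05 0 0 0 -0.042" --pt "0.0115 0.066 0 0 0 -0.055" --pt "0.018 0.081 0 0 0 -0.066" --pt "0.022 0.09 0 0 0 -0.07" --pt "0.022 0.09 0 0 0 -0.07" --pt "0.022 0.09 0 0 0 -0.07"

```text
clock: 5.35
position: [0.4678, 0.2919, 0.1403]
tool_rot: [-0.653, 0.757, -0.002, 0.007]
ft_force: [16.6, 2.2, -9.8]
opening: 0.0241
grasp_force: 30.2
```

```bash
python3 - <<'E'
from h import *
rows([])
s=r.sense(); q=s["position"][:2]-[.4559,.2437]; print(np.degrees(np.arctan2(q[1],q[0])),np.hypot(*q),s["ft_force"],s["ft_torque"])
E
```

```text
t 5.35 p [0.4678 0.2919 0.1403] yaz 171.59 f [16.6  2.2 -9.8] op 0.0241 j [-0.43  0.39 -0.26  1.93  0.13  0.83  2.23]
76.06496029359634 0.04961626333726643 [16.55066393  2.22389116 -9.84584562] [ 0.55284574 -2.99425926 -0.52034071]
```

Call:
jog_arm --pt "0.002 0.02 0 0 0 0" --pt "0.002 0.02 0 0 0 0" --pt "0.002 0.02 0 0 0 0" --pt "0.002 0.02 0 0 0 0"

```text
clock: 5.75
position: [0.4676, 0.2918, 0.1405]
tool_rot: [-0.653, 0.757, -0.004, 0.011]
ft_force: [27.5, 4.8, -17.8]
opening: 0.0238
grasp_force: 30.3
```

```bash
python3 - <<'E'
from h import *
rows([])
s=r.sense(); q=s["position"][:2]-[.4559,.2437]; print(np.degrees(np.arctan2(q[1],q[0])),np.hypot(*q),s["ft_force"],s["ft_torque"])
E
```

```text
t 5.75 p [0.4676 0.2918 0.1405] yaz 171.51 f [ 27.5   4.8 -17.8] op 0.0238 j [-0.43  0.38 -0.25  1.93  0.14  0.82  2.23]
76.35742774850488 0.049546606767107745 [ 27.49393389   4.7844322  -17.83481702] [ 0.77041438 -5.19075815 -0.38193317]
```

Call:
jog_arm --pt "-0.001 -0.018 0 0 0 0" --pt "-0.002 -0.036 0 0 0 0" --pt "-0.002 -0.036 0 0 0 0"

```text
clock: 6.05
position: [0.4681, 0.2918, 0.1402]
tool_rot: [-0.654, 0.757, -0.0, 0.003]
ft_force: [7.8, 3.1, -3.4]
opening: 0.0237
grasp_force: 30.3
```

Call:
jog_arm --pt "0 0 0 0 0 0" --pt "0 0 0 0 0 0" --pt "0 0 0 0 0 0" --pt "0 0 -0.2 0 0 0" --pt "0 0 -0.4 0 0 0" --pt "0 0 -0.4 0 0 0" --pt "0 0 -0.4 0 0 0" --pt "0 0 -0.4 0 0 0" --gripper -1

```text
clock: 6.85
position: [0.4635, 0.2902, 0.2382]
tool_rot: [-0.655, 0.755, 0.0, -0.001]
ft_force: [-0.2, -0.4, -0.6]
opening: 0.0799
grasp_force: 0.0
```

```bash
python3 - <<'E'
from h import *
p,P=wrist("w2"); np.save("pics/w2.npy",P)
q=comp(P,(.35,.65),(.14,.36),(.107,.116),"desktop")
q=comp(P,(.42,.54),(.2,.39),(.140,.165),"handle+hasp")
q=comp(P,(.42,.52),(.3,.39),(.140,.1535),"hasp");
a=np.radians(79.1);h=np.array([.4559,.2437])+.093*np.array([np.cos(a),np.sin(a)]); print("pred thumb",h)
rows([((*h,.146),down(169.1))])
E
```

```text
desktop 33911 c [492.4 273.7] size [162.6 149.1] ang 79.12 z 112.3
handle+hasp 8734 c [465.9 283.7] size [126.4  41.8] ang 78.8 z 153.2
hasp 1805 c [473.3 322.8] size [46.8 28. ] ang 78.96 z 152.2
pred thumb [0.47348588 0.33502216]
t 6.9 p [0.4635 0.2902 0.2379] yaz 171.9 f [ 0.6  0.2 -0.5] op 0.0824 j [-0.41  0.28 -0.28  1.83  0.09  1.05  2.28]
[-0.184, -0.0153, 0.3669, 0.0004, -0.0004, 0.0078]
```

View pics/w2.png

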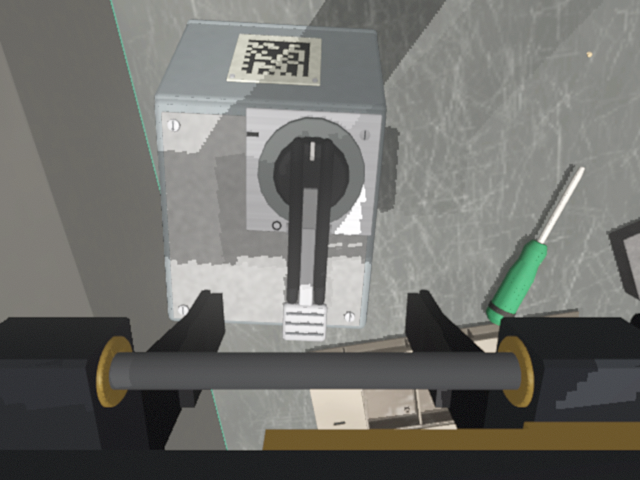

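The wrist view shows the handle lying along the desk's own x (hub (311,172), thumb plate (305,322)), so it is fully off at azimuth 79°. Next is the hasp.

Call:
jog_arm --pt "-0.1 -0.01 0.05 0 0 0.008" --pt "-0.184 -0.015 0.12 0 0 0.008" --pt "-0.184 -0.015 0.24 0 0 0.008" --pt "-0.184 -0.015 0.367 0 0 0.008" --pt "-0.184 -0.015 0.367 0 0 0.008" --pt "-0.184 -0.015 0.367 0 0 0.008"

```text
clock: 7.5
position: [0.4743, 0.3356, 0.1468]
tool_rot: [-0.636, 0.772, 0.0, -0.001]
ft_force: [-0.4, 0.4, 0.3]
opening: 0.0871
grasp_force: 0.0
```

```bash
python3 - <<'E'
from h import *
rows([((.4735,.335,.146),down(169.1))])
E
```

```text
t 7.5 p [0.4743 0.3356 0.1468] yaz 169.02 f [-0.4  0.4  0.3] op 0.0871 j [-0.49  0.43 -0.26  1.84  0.14  0.89  2.14]
[0.0028, 0.0025, 0.0034, 0.0003, -0.0003, -0.0002]
```

Call:
jog_arm --pt "0.002 0.002 0.003 0 0 0" --pt "0.002 0.002 0.003 0 0 0" --pt "0.002 0.002 0.003 0 0 0" --pt "0.002 0.002 0.003 0 0 0" --pt "0.002 0.002 0.003 0 0 0" --pt "0.002 0.002 0.003 0 0 0" --pt "0.002 0.002 0.003 0 0 0" --pt "0.002 0.002 0.003 0 0 0" --pt "0.002 0.002 0.003 0 0 0" --pt "0.002 0.002 0.003 0 0 0" --gripper 1 --force 12

```text
clock: 8.5
position: [0.4762, 0.3353, 0.1474]
tool_rot: [-0.636, 0.772, -0.001, 0.001]
ft_force: [5.4, -0.1, -1.3]
opening: 0.0279
grasp_force: 12.1
```

```bash
python3 - <<'E'
from h import *
p=np.array([.4559,.2437]);a=np.radians(79.1);d=np.array([np.cos(a),np.sin(a)])
T=[]
for f in np.arange(.1,1.01,.1):
    T.append(((*(p+d*(.03+.063*np.cos(f))),.144+.063*np.sin(f)),down(169.1)))
rows(T)
E
```

```text
t 8.5 p [0.4762 0.3353 0.1474] yaz 168.96 f [ 5.4 -0.1 -1.3] op 0.0279 j [-0.49  0.43 -0.26  1.84  0.14  0.88  2.14]
[0.0043, 0.0104, -0.0117, -0.0005, 0.0002, -0.0004]
[0.0081, 0.0103, -0.0366, -0.0005, 0.0002, -0.0004]
[0.0143, 0.0102, -0.061, -0.0005, 0.0002, -0.0004]
[0.0229, 0.0101, -0.0847, -0.0005, 0.0002, -0.0004]
[0.0338, 0.01, -0.1074, -0.0005, 0.0002, -0.0004]
[0.0469, 0.0099, -0.1289, -0.0005, 0.0002, -0.0004]
[0.0622, 0.0098, -0.149, -0.0005, 0.0002, -0.0004]
[0.0793, 0.0097, -0.1674, -0.0005, 0.0002, -0.0004]
[0.0982, 0.0096, -0.1841, -0.0005, 0.0002, -0.0004]
[0.1187, 0.0095, -0.1987, -0.0005, 0.0002, -0.0004]
```

Call:
jog_arm --pt "0.001 -0.006 -0.025 0 0 0" --pt "0.005 -0.01 -0.05 0 0 0" --pt "0.0115 -0.01 -0.075 0 0 0" --pt "0.02 -0.01 -0.098 0 0 0" --pt "0.031 -0.01 -0.121 0 0 0" --pt "0.044 -0.01 -0.142 0 0 0" --pt "0.06 -0.01 -0.162 0 0 0" --pt "0.077 -0.01 -0.181 0 0 0" --pt "0.095 -0.01 -0.197 0 0 0" --pt "0.116 -0.01 -0.212 0 0 0"

```text
clock: 9.5
position: [0.4711, 0.3072, 0.2008]
tool_rot: [-0.636, 0.771, 0.0, 0.001]
ft_force: [2.1, 1.8, -1.6]
opening: 0.0276
grasp_force: 12.0
```

```bash
python3 - <<'E'
from h import *
p=np.array([.4559,.2437]);a=np.radians(79.1);d=np.array([np.cos(a),np.sin(a)])
s=r.sense();q=s["position"];o=(q[:2]-p)@d-.03; print("out",o,"h",q[2]-.144,"ang",np.arctan2(q[2]-.144,o),s["ft_force"],s["grasp_force"])
rows([])
E
```

```text
out 0.035245185033381754 h 0.05675332768426594 ang 1.0150611858647367 [ 2.13111312  1.7968531  -1.63352092] 12.000171033432707
t 9.5 p [0.4711 0.3072 0.2008] yaz 169.04 f [ 2.1  1.8 -1.6] op 0.0276 j [-0.44  0.34 -0.27  1.84  0.11  0.98  2.2 ]
```

Call:
jog_arm --pt "0.022 0 -0.0125 0 0 0" --pt "0.045 0 -0.023 0 0 0" --pt "0.069 0 -0.03 0 0 0" --pt "0.093 0 -0.035 0 0 0" --pt "0.118 0 -0.036 0 0 0" --pt "0.143 0 -0.035 0 0 0" --pt "0.155 0 -0.034 0 0 0" --pt "0.155 0 -0.034 0 0 0" --pt "0.155 0 -0.034 0 0 0"

```text
clock: 10.4
position: [0.4644, 0.2718, 0.2107]
tool_rot: [-0.637, 0.771, 0.001, 0.003]
ft_force: [0.7, 8.0, 7.2]
opening: 0.0281
grasp_force: 12.0
```

```bash
python3 - <<'E'
from h import *
p=np.array([.4559,.2437]);a=np.radians(79.1);d=np.array([np.cos(a),np.sin(a)])
s=r.sense();q=s["position"];o=(q[:2]-p)@d-.03; print("out",o,"h",q[2]-.144,"ang",np.arctan2(q[2]-.144,o),s["ft_force"],s["grasp_force"])
rows([])
E
```

```text
out -0.0008453808020795865 h 0.06665442784463693 ang 1.583478687211263 [0.74749968 8.01557549 7.20437191] 12.000477112596855
t 10.4 p [0.4644 0.2718 0.2107] yaz 169.08 f [0.7 8.  7.2] op 0.0281 j [-0.39  0.29 -0.27  1.88  0.09  0.97  2.26]
```

Call:
jog_arm --pt "-0.025 0 0.005 0 0 0" --pt "-0.025 0 0.005 0 0 0" --pt "-0.025 0 0.005 0 0 0"

```text
clock: 10.7
position: [0.4652, 0.2752, 0.2094]
tool_rot: [-0.636, 0.771, -0.0, 0.001]
ft_force: [-1.5, 2.0, 12.3]
opening: 0.0279
grasp_force: 12.0
```

Call:
jog_arm --pt "0 0 0 0 0 0" --pt "0 0 0 0 0 0" --pt "0 0 0 0 0 0" --pt "0 0 -0.2 0 0 0" --pt "0 0 -0.4 0 0 0" --pt "0 0 -0.5 0 0 0" --pt "0 0 -0.5 0 0 0" --gripper -1

```text
clock: 11.4
position: [0.4664, 0.2752, 0.3361]
tool_rot: [-0.636, 0.772, -0.001, 0.003]
ft_force: [0.4, -0.3, 0.7]
opening: 0.076
grasp_force: 0.0
```

```bash
python3 - <<'E'
from h import *
p,P=wrist("w3")
c=np.array([.4559,.2437]);a=np.radians(79.1);d=np.array([np.cos(a),np.sin(a)]);n=np.array([-d[1],d[0]])
def hasp(P,t):
    q=P.reshape(-1,3);q=q[~np.isnan(q[:,0])];o=(q[:,:2]-c)@d;l=(q[:,:2]-c)@n
    m=(q[:,2]>.16)&(q[:,2]<.24)&(o>-.03)&(o<.12)&(abs(l)<.03)
    print(t,m.sum(),"out pct",np.percentile(o[m],[2,25,50,75,98]).round(4),"z",np.percentile(q[m,2],[2,50,98]).round(4))
    if m.sum()>20:
        for z0 in np.arange(.16,.24,.015):
            k=m&(q[:,2]>z0)&(q[:,2]<=z0+.015); 
            if k.sum(): print("  ",round(z0,3),k.sum(),np.median(o[k]).round(4))
hasp(P,"wrist")
p,D=r.capture("scene"); cv2.imwrite("pics/s3.png",cv2.resize(p[120:300,150:310,::-1],(533,600),interpolation=2)); hasp(cloud("scene",D),"scene")
p,D=r.capture("top"); hasp(cloud("top",D),"top")
rows([((.445,-.05,.33),down(80)),((.4435,-.238,.22),down(12))])
E
```

```text
wrist 1141 out pct [0.028  0.0349 0.0368 0.0391 0.0441] z [0.1647 0.2112 0.2213]
   0.16 79 0.0285
   0.175 86 0.0311
   0.19 244 0.0349
   0.205 522 0.0375
   0.22 210 0.0409
scene 219 out pct [0.0263 0.033  0.0351 0.0371 0.0421] z [0.1621 0.2023 0.22  ]
   0.16 33 0.0297
   0.175 31 0.032
   0.19 62 0.0348
   0.205 88 0.0367
   0.22 5 0.0373
top 121 out pct [0.0264 0.0331 0.0355 0.0373 0.04  ] z [0.1616 0.2063 0.2223]
   0.16 14 0.0277
   0.175 12 0.0307
   0.19 31 0.0342
   0.205 55 0.0367
   0.22 9 0.0388
t 11.55 p [0.4643 0.2738 0.3307] yaz 168.98 f [-0.3 -0.6  0. ] op 0.0843 j [-0.38  0.19 -0.27  1.72  0.05  1.24  2.29]
[1.2859, -0.1717, 0.0055, -0.0, -0.0006, 0.2472]
[2.0241, -0.3104, 0.4471, -0.0005, -0.0006, 0.4361]
```

View pics/s3.png

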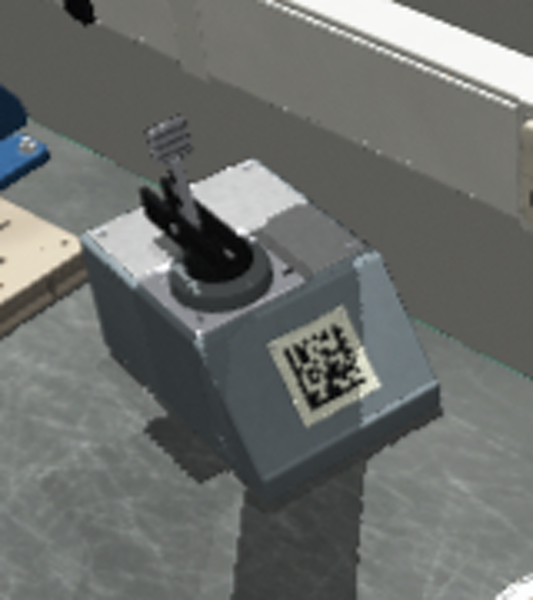

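The scene crop shows the hasp upright at (170,150), and the depth data puts it at about 1.45–1.47 rad, on its stop. The handle is still off. Next is the reader.

Call:
jog_arm --pt "0.1 0 0 0 0 0.022" --pt "0.2 -0.03 0 0 0 0.045" --pt "0.35 -0.05 0 0 0 0.068" --pt "0.5 -0.07 0 0 0 0.09" --pt "0.65 -0.1 0 0 0 0.113" --pt "0.8 -0.12 0 0 0 0.136" --pt "0.9 -0.14 0 0 0 0.159" --pt "1.0 -0.15 0 0 0 0.182" --pt "1.0 -0.15 0 0 0 0.205" --pt "1.0 -0.15 0 0 0 0.225"

```text
clock: 12.55
position: [0.4529, 0.0208, 0.3301]
tool_rot: [0.021, 1.0, -0.0, -0.002]
ft_force: [1.0, -0.2, -0.4]
opening: 0.0865
grasp_force: 0.0
```

```bash
python3 - <<'E'
from h import *
rows([((.4435,-.215,.25),down(12))])
E
```

```text
t 12.55 p [0.4529 0.0208 0.3301] yaz 87.55 f [ 1.  -0.2 -0.4] op 0.0865 j [-0.14  0.03  0.01  1.9  -0.    1.22  1.39]
[-0.0043, -0.9437, 0.3213, -0.0006, -0.0005, 0.2099]
```

Call:
jog_arm --pt "0 -0.1 0.03 0 0 0.022" --pt "0 -0.2 0.06 0 0 0.044" --pt "0 -0.35 0.1 0 0 0.066" --pt "0 -0.5 0.15 0 0 0.088" --pt "0 -0.65 0.2 0 0 0.11" --pt "0 -0.8 0.25 0 0 0.132" --pt "0 -0.945 0.32 0 0 0.155" --pt "0 -0.945 0.32 0 0 0.178" --pt "0 -0.945 0.32 0 0 0.2" --pt "0 -0.945 0.32 0 0 0.21"

```text
clock: 13.55
position: [0.4443, -0.2139, 0.2499]
tool_rot: [0.628, 0.778, -0.001, -0.002]
ft_force: [-0.1, 0.2, -0.0]
opening: 0.0869
grasp_force: 0.0
```

```bash
python3 - <<'E'
from h import *
p,P=wrist("w4"); np.save("pics/w4.npy",P)
q=comp(P,(.36,.52),(-.34,-.13),(.046,.075),"reader hi")
q=comp(P,(.36,.52),(-.34,-.13),(.002,.010),"plate")
k=P.reshape(-1,3); a=np.radians(102);d=np.array([np.cos(a),np.sin(a)]);n=np.array([-d[1],d[0]]);c=np.array([.4435,-.238])
k=k[~np.isnan(k[:,0])]; o=(k[:,:2]-c)@d; l=(k[:,:2]-c)@n
for o0 in np.arange(-.09,.09,.01):
    m=(o>o0)&(o<o0+.01)&(abs(l)<.06)&(k[:,2]>.03)&(k[:,2]<.08)
    if m.sum()>20:
        hi=m&(k[:,2]>np.percentile(k[m,2],90)-.012); print(round(o0+.005,3),m.sum(),"z98",np.percentile(k[m,2],98).round(4),"lat",np.percentile(l[hi],[1,99]).round(4),"mid",np.percentile(l[hi],[1,99]).mean().round(4))
rows([])
E
```

```text
reader hi 8344 c [ 446.4 -239. ] size [ 60.7 158.3] ang 11.84 z 55.3
plate 2088 c [ 484.  -247.9] size [ 28.4 122.7] ang 12.88 z 7.0
-0.075 387 z98 0.0558 lat [-0.0218  0.014 ] mid -0.0039
-0.065 565 z98 0.055 lat [-0.035   0.0275] mid -0.0038
-0.055 543 z98 0.0554 lat [-0.0346  0.0264] mid -0.0041
-0.045 390 z98 0.0556 lat [-0.0214  0.014 ] mid -0.0037
-0.035 399 z98 0.0555 lat [-0.0213  0.0138] mid -0.0037
-0.025 406 z98 0.0552 lat [-0.0211  0.0137] mid -0.0037
-0.015 411 z98 0.055 lat [-0.0209  0.0135] mid -0.0037
-0.005 429 z98 0.0553 lat [-0.0208  0.0144] mid -0.0032
0.005 433 z98 0.0554 lat [-0.0206  0.0142] mid -0.0032
0.015 396 z98 0.0553 lat [-0.0205  0.0141] mid -0.0032
0.025 510 z98 0.0639 lat [-0.0285  0.0225] mid -0.003
0.035 770 z98 0.0638 lat [-0.0317  0.0251] mid -0.0033
0.045 961 z98 0.0634 lat [-0.0314  0.0249] mid -0.0032
0.055 1133 z98 0.0623 lat [-0.0312  0.0256] mid -0.0028
0.065 878 z98 0.0636 lat [-0.0321  0.0258] mid -0.0031
0.075 782 z98 0.0625 lat [-0.031   0.0246] mid -0.0032
t 13.6 p [ 0.4444 -0.2137  0.25  ] yaz 12.12 f [-0.1  0.3  0.2] op 0.087 j [ 0.08  0.16  0.32  1.95 -0.06  1.04  0.64]
```

View pics/w4.png

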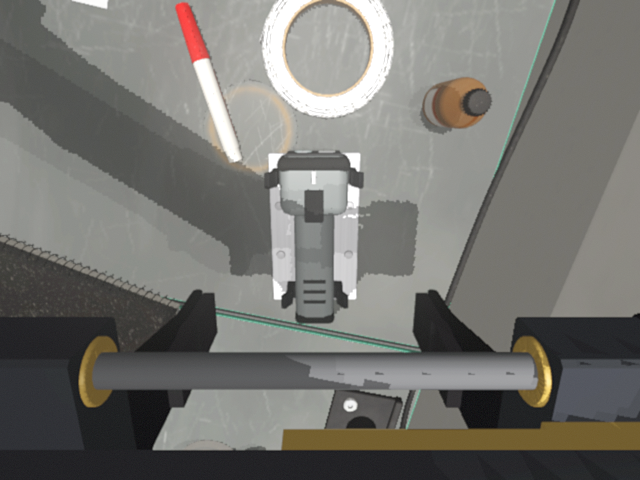

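The wrist view shows the reader centred at about (314,240) with its nose at (314,155). It lies parallel to the rest at azimuth 102.3°, and its handle top is at 0.054, as expected. Descending to grip.

```bash
python3 - <<'E'
from h import *
rows([((.4465,-.238,.12),down(12.3))])
# tag from wrist clouds
for n,b in(("w1",(195,245,135,240)),("w2",(220,330,28,90))):
    P=np.load(f"pics/{n}.npy"); g=cv2.cvtColor(cv2.imread(f"pics/{n}.png"),6); u0,u1,v0,v1=b
    m=np.zeros_like(g); m[v0:v1,u0:u1]=g[v0:v1,u0:u1]
    m=((m>165)).astype(np.uint8); m=cv2.morphologyEx(m,3,np.ones((11,11))); nn,l,s,_=cv2.connectedComponentsWithStats(m); k=1+s[1:,4].argmax()
    q=P[l==k]; q=q[~np.isnan(q[:,0])]; rr=cv2.minAreaRect(np.argwhere(l==k)[:,::-1].astype(np.float32)); cu,cv=np.round(rr[0]).astype(int)
    c=np.median(q,0); q=q[np.linalg.norm(q-c,axis=1)<.05]; U,S,V=np.linalg.svd(q-q.mean(0)); nv=V[2]*np.sign(V[2,2])
    print(n,rr,P[cv,cu].round(4),q.mean(0).round(4),"elev",np.degrees(np.arcsin(nv[2])),"az",np.degrees(np.arctan2(nv[1],nv[0])))
E
```

```text
t 13.6 p [ 0.4444 -0.2137  0.25  ] yaz 12.12 f [-0.1  0.3  0.2] op 0.087 j [ 0.08  0.16  0.32  1.95 -0.06  1.04  0.64]
[-0.0979, -0.0097, 0.5198, -0.0007, -0.0004, -0.0005]
w1 ((231.5, 226.0), (10.0, 1.0), 90.0) [0.5011 0.1803 0.0922] [0.5002 0.18   0.0941] elev 5.715326571663024 az -97.62345897747967
w2 ((273.5309143066406, 55.04016876220703), (93.12416076660156, 56.4896125793457), 2.2311742305755615) [0.4737 0.1654 0.0671] [0.4726 0.168  0.0702] elev 34.98249710913478 az -100.79640532579394
```

Call:
jog_arm --pt "-0.05 0 0.12 0 0 0" --pt "-0.098 -0.01 0.26 0 0 0" --pt "-0.098 -0.01 0.4 0 0 0" --pt "-0.098 -0.01 0.52 0 0 0" --pt "-0.098 -0.01 0.52 0 0 0" --pt "-0.098 -0.01 0.52 0 0 0"

```text
clock: 14.2
position: [0.448, -0.2382, 0.1217]
tool_rot: [0.626, 0.78, -0.001, -0.001]
ft_force: [0.8, 0.1, -0.1]
opening: 0.0868
grasp_force: 0.0
```

```bash
python3 - <<'E'
from h import *
rows([((.4465,-.238,.0355),down(12.3))])
E
```

```text
t 14.2 p [ 0.448  -0.2382  0.1217] yaz 12.43 f [ 0.8  0.1 -0.1] op 0.0868 j [ 0.16  0.35  0.3   2.06 -0.15  0.76  0.77]
[0.0018, -0.0048, 0.3446, -0.0004, -0.0002, 0.0004]
```

Call:
jog_arm --pt "0.002 -0.005 0.12 0 0 0" --pt "0.002 -0.005 0.24 0 0 0" --pt "0.002 -0.005 0.32 0 0 0" --pt "0.002 -0.005 0.345 0 0 0" --pt "0.002 -0.005 0.345 0 0 0" --pt "0.002 -0.005 0.345 0 0 0"

```text
clock: 14.8
position: [0.4486, -0.2387, 0.0375]
tool_rot: [0.626, 0.779, 0.0, 0.001]
ft_force: [0.7, 0.1, -0.2]
opening: 0.0873
grasp_force: 0.0
```

Call:
jog_arm --pt "0 0 0 0 0 0" --pt "0 0 0 0 0 0" --pt "0 0 0 0 0 0" --pt "0 0 0 0 0 0" --pt "0 0 0 0 0 0" --pt "0 0 0 0 0 0" --pt "0 0 0 0 0 0" --pt "0 0 0 0 0 0" --pt "0 0 0 0 0 0" --gripper 1 --force 30

```text
clock: 15.7
position: [0.4474, -0.2382, 0.0359]
tool_rot: [0.627, 0.779, 0.0, -0.0]
ft_force: [-0.1, -0.0, -0.4]
opening: 0.036
grasp_force: 30.0
```

```bash
python3 - <<'E'
from h import *
rows([]); s=r.sense(); print(s["tool_rot"].tolist(),s["position"].tolist())
E
```

```text
t 15.7 p [ 0.4474 -0.2382  0.0359] yaz 12.4 f [-0.1 -0.  -0.4] op 0.036 j [ 0.21  0.49  0.25  2.11 -0.22  0.56  0.83]
[0.6265722379485864, 0.7793633476216172, 1.077660020213693e-05, -5.3851564299308836e-05] [0.4474052822076733, -0.23817969825452528, 0.03594038669133108]
```

Call:
jog_arm --pt "0 0 -0.06 0 0 0" --pt "0 0 -0.16 0 0 0" --pt "0 0 -0.3 0 0 0" --pt "0 0 -0.45 0 0 0" --pt "0 0 -0.6 0 0 0" --pt "0 0 -0.6 0 0 0" --pt "0 0 -0.6 0 0 0"

```text
clock: 16.4
position: [0.4473, -0.238, 0.1862]
tool_rot: [0.626, 0.779, 0.0, 0.0]
ft_force: [-0.8, 0.1, -1.8]
opening: 0.0363
grasp_force: 30.0
```

```bash
cat >> h.py <<'E'
tag=np.array([.472,.167,.069]); a_=np.radians(-100.8); e_=np.radians(35)
n_=np.array([np.cos(a_)*np.cos(e_),np.sin(a_)*np.cos(e_),np.sin(e_)])
x_=-n_; y_=np.cross([0,0,-1.],x_); y_/=np.linalg.norm(y_); z_=np.cross(x_,y_); AIM=np.c_[x_,y_,z_]
def aimpos(dist): return tag+(dist+.079)*n_+.005*z_
E
python3 - <<'E'
from h import *
print(AIM.round(3)); print(aimpos(.09))
rows([((.445,-.06,.25),down(0)),(aimpos(.14),AIM),(aimpos(.09),AIM)])
E
```

```text
[[ 0.153  0.982 -0.107]
 [ 0.805 -0.187 -0.563]
 [-0.574  0.    -0.819]]
[0.44552216 0.02819831 0.16183866]
t 16.4 p [ 0.4473 -0.238   0.1862] yaz 12.42 f [-0.8  0.1 -1.8] op 0.0363 j [ 0.13  0.26  0.33  2.   -0.11  0.9   0.73]
[0.6973, 0.1443, -0.2551, 0.0001, -0.0, 0.0345]
[0.8909, 0.1575, -0.0172, 0.0198, -0.0959, 0.0624]
[1.0414, 0.222, 0.0976, 0.0198, -0.0959, 0.0624]
```

Call:
jog_arm --pt "0.08 0.01 -0.05 0 0 0.006" --pt "0.2 0.04 -0.08 0 0 0.012" --pt "0.32 0.06 -0.1 0.003 -0.015 0.02" --pt "0.44 0.08 -0.1 0.006 -0.03 0.03" --pt "0.56 0.1 -0.08 0.01 -0.05 0.04" --pt "0.68 0.13 -0.06 0.015 -0.07 0.05" --pt "0.8 0.15 -0.04 0.02 -0.085 0.058" --pt "0.89 0.157 -0.017 0.02 -0.096 0.0625" --pt "0.89 0.157 -0.017 0.02 -0.096 0.0625" --pt "0.89 0.157 -0.017 0.02 -0.096 0.0625"

```text
clock: 17.4
position: [0.437, -0.0101, 0.1876]
tool_rot: [0.732, 0.61, -0.235, 0.191]
ft_force: [0.4, -0.9, -1.0]
opening: 0.0358
grasp_force: 30.0
```

```bash
python3 - <<'E'
from h import *
rows([(aimpos(.09),AIM)])
p,P=wrist("w5"); np.save("pics/w5.npy",P)
E
```

```text
t 17.4 p [ 0.437  -0.0101  0.1876] yaz -10.5 f [ 0.4 -0.9 -1. ] op 0.0358 j [-0.59  0.31  0.22  2.07  0.48  1.17 -0.84]
[0.1874, 0.0066, -0.0063, -0.0005, 0.0006, 0.0013]
```

View pics/w5.png

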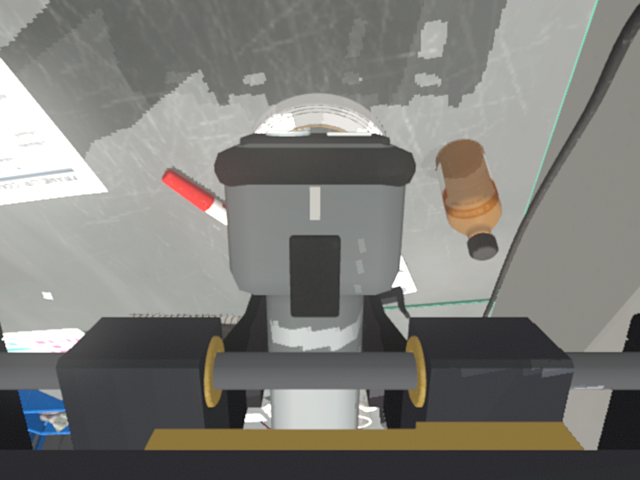

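The wrist view shows the reader straight in the grip, with the head's edges at u=215 and 415, centred on 315. I'll move in to 9 cm and check the pitch from the depth data.

Call:
jog_arm --pt "0.05 0.002 -0.002 0 0 0" --pt "0.1 0.005 -0.004 0 0 0.001" --pt "0.15 0.007 -0.006 0 0 0.001" --pt "0.187 0.007 -0.006 0 0 0.001" --pt "0.187 0.007 -0.006 0 0 0.001" --pt "0.187 0.007 -0.006 0 0 0.001"

```text
clock: 18.05
position: [0.4469, 0.0255, 0.1646]
tool_rot: [0.737, 0.605, -0.232, 0.192]
ft_force: [-0.4, 0.7, -2.3]
opening: 0.0357
grasp_force: 30.0
```

```bash
python3 - <<'E'
from h import *
rows([(aimpos(.09),AIM)])
s=r.sense(); M=R.from_quat(s["tool_rot"]).as_matrix()
p,P=wrist("w6"); q=((P-s["position"])@M)
h=q[200:232,250:380].reshape(-1,3); h=h[~np.isnan(h[:,0])]; c=h.mean(0);V=np.linalg.svd(h-c)[2][2]; V=-V*np.sign(V[2]); print("head top tool frame",c.round(4),"normal",V.round(3))
b=q[300:330,285:345].reshape(-1,3);b=b[~np.isnan(b[:,0])]; print("handle top",b.mean(0).round(4))
e=q[140:300,315]; print("nose x", np.nanmax(e[:,0]).round(4))
p,D=r.capture("scene"); cv2.imwrite("pics/s6.png",cv2.resize(p[130:330,170:390,::-1],(660,600),interpolation=2))
p0=s["position"]; w=p0+M@[.079,0,-.005]; x=M[:,0]; t=((tag-w)@n_)/(x@n_); print("dist",np.linalg.norm(w-tag),"hit miss mm",(1000*(w+t*x-tag)).round(1),"ang",np.degrees(np.arccos(-x@n_)))
E
```

```text
t 18.05 p [0.4469 0.0255 0.1646] yaz -11.15 f [-0.4  0.7 -2.3] op 0.0357 j [-0.63  0.38  0.2   2.04  0.46  1.15 -0.9 ]
[0.0141, -0.0076, 0.0034, -0.0003, 0.0003, -0.001]
head top tool frame [ 0.054  -0.0008 -0.0252] normal [-0.019  0.001 -1.   ]
handle top [ 0.0188 -0.0008 -0.0221]
nose x 0.0758
dist 0.09355111323092684 hit miss mm [ 2.9 -0.2  0.5] ang 0.3567261619694554
```

View pics/s6.png

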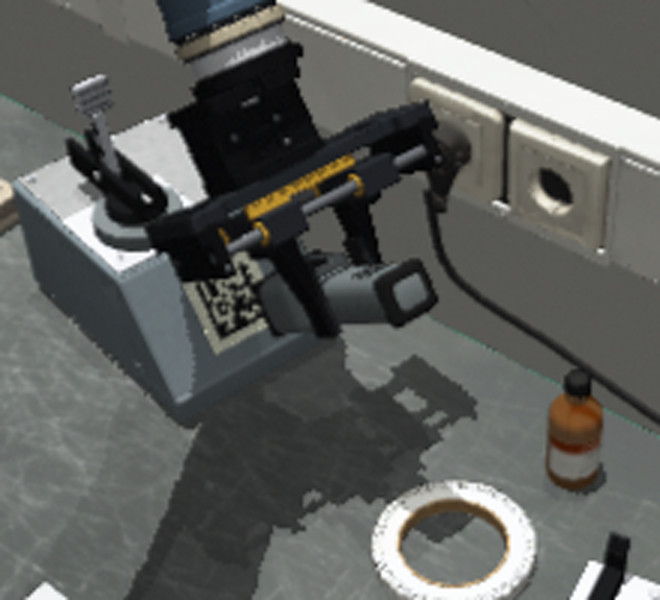

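The scene crop shows the reader's nose squarely facing the tag, with the hasp still up. A small correction, then hold.

Call:
jog_arm --pt "0.012 -0.008 0.003 0 0 -0.001" --pt "0.012 -0.008 0.003 0 0 -0.001" --pt "0.012 -0.008 0.003 0 0 -0.001" --pt "0.012 -0.008 0.003 0 0 -0.001" --pt "0.012 -0.008 0.003 0 0 -0.001"

```text
clock: 18.65
position: [0.4454, 0.028, 0.1624]
tool_rot: [0.735, 0.608, -0.233, 0.191]
ft_force: [0.4, -0.4, -1.5]
opening: 0.0356
grasp_force: 30.0
```

```bash
cat > a.py <<'E'
from h import *
rows([(aimpos(.09),AIM)])
s=r.sense(); M=R.from_quat(s["tool_rot"]).as_matrix();p0=s["position"]; w=p0+M@[.079,0,-.005]; x=M[:,0]; t=((tag-w)@n_)/(x@n_); print("dist",np.linalg.norm(w-tag),"hit miss mm",(1000*(w+t*x-tag)).round(1),"ang",np.degrees(np.arccos(-x@n_)),abs(s["joint_vel"]).max())
E
python3 a.py
```

```text
t 18.65 p [0.4454 0.028  0.1624] yaz -10.86 f [ 0.4 -0.4 -1.5] op 0.0356 j [-0.63  0.38  0.2   2.04  0.46  1.15 -0.9 ]
[0.002, 0.0001, 0.0012, -0.0003, 0.0002, -0.0]
dist 0.0904844549253085 hit miss mm [-0.   0.1  0.1] ang 0.05989376492234362 0.0008761653996458308
```

Holding for 2 s.

Call:
jog_arm --pt "0 0 0 0 0 0" --pt "0 0 0 0 0 0" --pt "0 0 0 0 0 0" --pt "0 0 0 0 0 0" --pt "0 0 0 0 0 0" --pt "0 0 0 0 0 0" --pt "0 0 0 0 0 0" --pt "0 0 0 0 0 0" --pt "0 0 0 0 0 0" --pt "0 0 0 0 0 0"

```text
clock: 19.65
position: [0.4454, 0.028, 0.1623]
tool_rot: [0.735, 0.608, -0.233, 0.191]
ft_force: [0.0, 0.1, -1.3]
opening: 0.0357
grasp_force: 30.0
```

Call:
jog_arm --pt "0 0 0 0 0 0" --pt "0 0 0 0 0 0" --pt "0 0 0 0 0 0" --pt "0 0 0 0 0 0" --pt "0 0 0 0 0 0" --pt "0 0 0 0 0 0" --pt "0 0 0 0 0 0" --pt "0 0 0 0 0 0" --pt "0 0 0 0 0 0" --pt "0 0 0 0 0 0"

```text
clock: 20.65
position: [0.4454, 0.028, 0.1623]
tool_rot: [0.735, 0.608, -0.233, 0.191]
ft_force: [0.5, 0.8, -1.5]
opening: 0.036
grasp_force: 30.0
```

```bash
python3 a.py; python3 - <<'E'
from h import *
Q=R.from_quat([0.6265722379485864, 0.7793633476216172, 0,0]).as_matrix()
rows([((.444,-.03,.22),AIM),((.4474,-.2,.2),Q),((.4474,-.2382,.186),Q)])
E
```

```text
t 20.65 p [0.4454 0.028  0.1623] yaz -10.85 f [ 0.5  0.8 -1.5] op 0.036 j [-0.63  0.38  0.2   2.04  0.46  1.15 -0.9 ]
[0.0016, 0.0003, 0.0011, -0.0003, 0.0002, 0.0]
dist 0.09039478358182108 hit miss mm [-0.1  0.1  0.1] ang 0.06301358280662148 0.002832016526768321
t 20.65 p [0.4454 0.028  0.1623] yaz -10.85 f [ 0.5  0.8 -1.5] op 0.036 j [-0.63  0.38  0.2   2.04  0.46  1.15 -0.9 ]
[-0.3202, 0.0378, -0.0573, -0.0003, 0.0002, 0.0]
[-0.8189, 0.1793, 0.3901, -0.02, 0.096, -0.0625]
[-0.9096, 0.2081, 0.5221, -0.02, 0.096, -0.0625]
```

Call:
jog_arm --pt "-0.1 0.01 -0.02 0 0 0" --pt "-0.22 0.03 -0.05 0 0 0" --pt "-0.34 0.05 -0.04 -0.004 0.016 -0.01" --pt "-0.46 0.08 0.06 -0.008 0.032 -0.02" --pt "-0.58 0.1 0.16 -0.012 0.05 -0.03" --pt "-0.7 0.14 0.28 -0.016 0.068 -0.045" --pt "-0.82 0.18 0.39 -0.02 0.085 -0.056" --pt "-0.9 0.205 0.48 -0.02 0.096 -0.0625" --pt "-0.9 0.205 0.48 -0.02 0.096 -0.0625" --pt "-0.9 0.205 0.48 -0.02 0.096 -0.0625"

```text
clock: 21.65
position: [0.4466, -0.2356, 0.1932]
tool_rot: [0.629, 0.777, -0.0, 0.0]
ft_force: [-0.8, 0.1, -0.9]
opening: 0.0359
grasp_force: 30.0
```

```bash
cat > b.py <<'E'
from h import *
import sys
Q=R.from_quat([0.6265722379485864, 0.7793633476216172, 0,0]).as_matrix()
rows([((.4474,-.2382,float(z)),Q) for z in sys.argv[1:]])
E
python3 b.py .11
```

```text
t 21.65 p [ 0.4466 -0.2356  0.1932] yaz 12.03 f [-0.8  0.1 -0.9] op 0.0359 j [ 0.11  0.25  0.34  2.   -0.1   0.91  0.72]
[-0.0106, 0.001, 0.333, -0.0001, 0.0001, -0.001]
```

Call:
jog_arm --pt "-0.01 0.001 0.1 0 0 -0.001" --pt "-0.01 0.001 0.22 0 0 -0.001" --pt "-0.01 0.001 0.333 0 0 -0.001" --pt "-0.01 0.001 0.333 0 0 -0.001" --pt "-0.01 0.001 0.333 0 0 -0.001" --pt "-0.01 0.001 0.333 0 0 -0.001"

```text
clock: 22.25
position: [0.4499, -0.2331, 0.1114]
tool_rot: [0.624, 0.781, 0.0, 0.001]
ft_force: [0.4, 1.0, -1.8]
opening: 0.0358
grasp_force: 30.0
```

```bash
python3 b.py .06 .036
```

```text
t 22.25 p [ 0.4499 -0.2331  0.1114] yaz 12.78 f [ 0.4  1.  -1.8] op 0.0358 j [ 0.14  0.36  0.31  2.07 -0.16  0.73  0.78]
[-0.0175, -0.0148, 0.2058, 0.0003, 0.0002, 0.001]
[-0.0174, -0.015, 0.3018, 0.0003, 0.0002, 0.001]
```

Call:
jog_arm --pt "-0.0175 -0.015 0.06 0 0 0.001" --pt "-0.0175 -0.015 0.12 0 0 0.001" --pt "-0.0175 -0.015 0.12 0 0 0.001" --pt "-0.0175 -0.015 0.12 0 0 0.001" --pt "-0.0175 -0.015 0.12 0 0 0.001"

```text
clock: 22.75
position: [0.4472, -0.238, 0.0813]
tool_rot: [0.626, 0.779, 0.0, 0.001]
ft_force: [1.4, -0.7, -1.9]
opening: 0.0359
grasp_force: 30.0
```

```bash
python3 b.py .06 .037
```

```text
t 22.75 p [ 0.4472 -0.238   0.0813] yaz 12.42 f [ 1.4 -0.7 -1.9] op 0.0359 j [ 0.17  0.41  0.29  2.09 -0.19  0.66  0.81]
[-0.0009, 0.0003, 0.0852, 0.0003, 0.0002, 0.0001]
[-0.0008, 0.0001, 0.1772, 0.0003, 0.0002, 0.0001]
```

Call:
jog_arm --pt "-0.001 0 0.05 0 0 0" --pt "-0.001 0 0.1 0 0 0" --pt "-0.001 0 0.14 0 0 0" --pt "-0.001 0 0.165 0 0 0" --pt "-0.001 0 0.175 0 0 0" --pt "-0.001 0 0.175 0 0 0" --pt "-0.001 0 0.175 0 0 0"

```text
clock: 23.45
position: [0.4464, -0.238, 0.0361]
tool_rot: [0.627, 0.779, 0.0, 0.0]
ft_force: [0.6, 0.1, -0.9]
opening: 0.0356
grasp_force: 30.0
```

```bash
python3 b.py .0357
```

```text
t 23.45 p [ 0.4464 -0.238   0.0361] yaz 12.4 f [ 0.6  0.1 -0.9] op 0.0356 j [ 0.2   0.49  0.26  2.11 -0.23  0.56  0.84]
[-0.0016, 0.0039, 0.0015, 0.0, 0.0, -0.0]
```

Seated within 1 mm of the original pose with no side force. Releasing and retreating.

Call:
jog_arm --pt "-0.001 0.004 0.001 0 0 0" --pt "-0.001 0.004 0.001 0 0 0" --pt "-0.001 0.004 0.001 0 0 0" --pt "-0.001 0.004 0.001 0 0 0"

```text
clock: 23.85
position: [0.4475, -0.2379, 0.036]
tool_rot: [0.627, 0.779, 0.0, 0.0]
ft_force: [0.1, -0.3, -2.1]
opening: 0.036
grasp_force: 30.0
```

Call:
jog_arm --pt "0 0 0 0 0 0" --pt "0 0 0 0 0 0" --pt "0 0 0 0 0 0" --pt "0 0 0 0 0 0" --pt "0 0 -0.1 0 0 0" --pt "0 0 -0.25 0 0 0" --pt "0 0 -0.45 0 0 0" --pt "0 0 -0.65 0 0 0" --pt "0 0 -0.85 0 0 0" --pt "0 0 -0.85 0 0 0" --gripper -1

```text
clock: 24.85
position: [0.4509, -0.24, 0.2555]
tool_rot: [0.627, 0.779, 0.003, 0.007]
ft_force: [0.4, -0.3, -0.4]
opening: 0.0868
grasp_force: 0.0
```

```bash
python3 - <<'E'
from h import *
p,P=wrist("w7")
comp(P,(.36,.52),(-.34,-.13),(.046,.075),"reader hi")
p,D=r.capture("scene"); cv2.imwrite("pics/s7.png",p[:,:,::-1]); P=cloud("scene",D)
comp(P,(.36,.5),(-.34,-.14),(.04,.075),"reader scene (before 454.9 -238.1 ang 14.36 z53.2)")
rows([])
E
```

```text
reader hi 8632 c [ 444.2 -238.6] size [ 60.5 157.3] ang 10.23 z 55.3
reader scene (before 454.9 -238.1 ang 14.36 z53.2) 1866 c [ 453.2 -238.7] size [ 74.4 159.1] ang 12.99 z 53.1
t 24.95 p [ 0.4477 -0.238   0.2495] yaz 12.42 f [-0.5  1.2 -0.3] op 0.0872 j [ 0.09  0.18  0.36  1.93 -0.08  1.04  0.7 ]
```

View pics/s7.png

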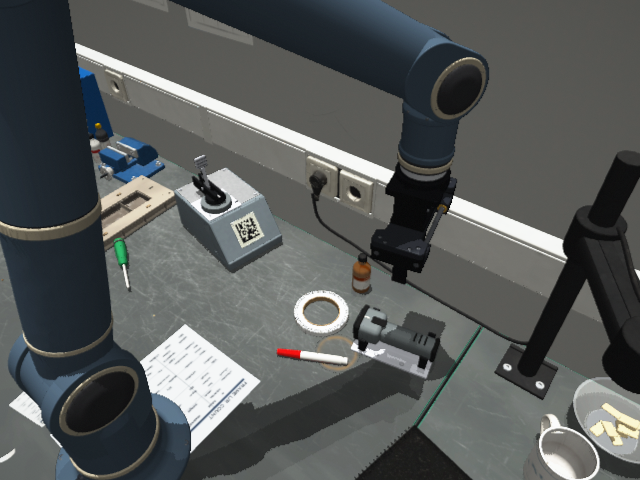

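The scene view shows the reader seated in its rest at (400,335). The hasp is up at (203,180), the handle is off, and the tape and bottle are where they were.

```bash
python3 -c "
from bench import r
print(r.close_job())"
```

```text
the job is handed in; nothing more can be done
None
```

The job is handed in at about 25 s: handle fully off, hasp up on its stop, tag aimed at from 9 cm for 2 s, and the reader back in its rest, turned about 1.5° from how it first lay.

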